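Tip the short slide box out of the packed rack and stand it in the carrying tray

TASK

Fetch the one short slide box from the packed row in the white rack: tip it towards the rack's front until it leans on the guard rail, then lift it out over the rail and stand it upright, on the same end, on the empty floor of the carrying tray without dropping it. Leave the tall boxes standing in the rack, and everything else where it is.

Things in the scene. Friction and masses are not known exactly. Their poses are not given: they have to be found in the camera images.
- rack: white sheet-metal slide-box rack, fixed, 176 mm deep (x), 231 mm wide (y), open above. Origin: on the bench under it; x points from its front (robot side) to its back, y along the row, z up. Floor top at z = 12 mm. A toe strip 6 mm high (x = -27.5 to -21.5 mm) stops the boxes sliding forward. End panels 3 mm thick, 117 mm high beside the boxes, 78 mm in front of them.
- rack_row (a point): centre of the row on the rack floor (rack x = 25, y = 0, z = 12 mm). Five boxes stand on end side by side, centres at rack y = -89.6, -44.8, 0, 44.8, 89.6 mm (gaps under 1 mm), front faces at rack x = -20 mm, back faces at x = 70 mm.
- rack_rail (a point): middle of the front guard rail's axis (rack x = -76, z = 67 mm): a fixed round bar along y, 10 mm thick, 56 mm before the front faces of the boxes, between the end panels.
- rack_back_bar (a point): middle of the higher back bar's axis (rack x = 75.5, z = 67 mm): 8 mm bar along y just behind the boxes; a like bar lies 35 mm below. Above it the backs of the boxes are free.
- short_box: the box to fetch: plain blue plastic slide box on end, the only short one: 130 mm high (z), 90 deep (x), 44 thick (y); 0.22 to 0.39 kg, evenly filled, shut, loose; in the second, third or fourth place. Origin: centre of its underside; axes as the rack's. Tipped about its front lower edge it balances at about 0.6 rad, beyond that leans on the rail at about 0.73 rad; before that it falls back.
- short_box_toe (a point): middle of the short box's front lower edge (its own x = -45 mm, z = 0)
- short_box_head (a point): centre of the short box's upper end (its own z = 130 mm)
- tray: white plastic carrying tray, open above, fixed to the bench, 180 mm (x) by 260 mm (y) outside, walls 4 mm thick, with a 10 mm rim outside them; walls 32 mm high, floor top at z = 4 mm. Origin: centre of its underside; z up. The capped jar stands in its +y end; the rest is empty.
- jar: capped amber jar, 58 mm across, 75 mm high, standing in the +y end of the tray, loose. Origin: centre of its underside. Leave it there.
- tall_box_1: plain blue slide box like the short one but taller: 150 mm high, 90 mm deep (x), 44 mm thick (y), about 0.34 kg, loose. Origin: centre of its underside; z up. It must stay standing in the rack.
- tall_box_2: plain blue slide box like the short one but taller: 150 mm high, 90 mm deep (x), 44 mm thick (y), about 0.34 kg, loose. Origin: centre of its underside; z up. It must stay standing in the rack.
- tall_box_3: plain blue slide box like the short one but taller: 150 mm high, 90 mm deep (x), 44 mm thick (y), about 0.34 kg, loose. Origin: centre of its underside; z up. It must stay standing in the rack.
- tall_box_4: plain blue slide box like the short one but taller: 150 mm high, 90 mm deep (x), 44 mm thick (y), about 0.34 kg, loose. Origin: centre of its underside; z up. It must stay standing in the rack.
- bottle: capped bottle, 70 mm across, 150 mm high, standing beyond the work area, loose. Origin: centre of its underside.
- tube_rack: white tube rack with tubes, 105 by 215 mm, 71 mm high, at one side of the bench, loose. Origin: centre of its underside.
- tip_box: green pipette-tip box with its clear lid open, 85 by 122 mm, 130 mm high with the lid, at one side of the bench, loose. Origin: centre of its underside.

How it is judged:
On the way:
1. the short box is tipped to the rack's front, leaning at the guard rail with its foot still at its place in the row (angle between short_box's own z axis and vertical between 0.6 and 0.95 rad and x of short_box_head in the frame of rack below -0.035 m and x of short_box_toe in the frame of rack between -0.045 and 0.01 m and z of short_box_toe in the frame of rack below 0.03 m), for 0.3 s.
At the end, for the whole second after the job is handed in: short box upright (0.1 rad) on the tray floor, wholly inside the tray, released, at rest; tall boxes stand in the rack (tilt under 0.2 rad, within 25 mm of their line front to back); jar, bottle, tube rack and tip box upright, within 40 mm of their starts (angle between short_box's own z axis and vertical below 0.1 rad and z of short_box in the frame of tray between -0.002 and 0.012 m and x of short_box in the frame of tray between -0.08 and 0.08 m and y of short_box in the frame of tray between -0.12 and 0.12 m and linear speed of short_box below 0.02 m/s and angular speed of short_box below 0.1 rad/s and angle between each of tall_box_1, tall_box_2, tall_box_3, tall_box_4, jar, bottle, tube_rack, tip_box's own z axis and vertical below 0.2 rad and x of tall_box_1 in the frame of rack between 0 and 0.05 m and z of each of tall_box_1, tall_box_2, tall_box_3, tall_box_4 in the frame of rack below 0.03 m and x of tall_box_2 in the frame of rack between 0 and 0.05 m and x of tall_box_3 in the frame of rack between 0 and 0.05 m and x of tall_box_4 in the frame of rack between 0 and 0.05 m and distance of each of jar, bottle, tube_rack, tip_box from where it was at the start of the episode below 0.04 m); the robot touches nothing.
It fails at once if the short box is dropped into the tray or banged down on it (contact force above 60 N) (contact force between short_box and tray above 60 N).
It fails at once if a tall box is tipped over or dragged out (tilt above 0.45 rad) (angle between any of tall_box_1, tall_box_2, tall_box_3, tall_box_4's own z axis and vertical above 0.45 rad).
It also fails if it takes over 58 s, if anything falls off the work surface, if the arm or the gripper's body presses on something with over 40 N, if the wrist force passes 120 N, or if a joint passes its speed limit or range.

ROBOT

A 7-joint arm with a two-finger parallel gripper is mounted at the origin on the work surface. World frame = base frame: x ahead of the robot, y to its left, z up, the work surface at z = 0. Lengths are in m, angles in rad, forces in N, time in s.
With the tool pointing down it reaches from about 0.425 to 0.925 m from the base axis. Payload 6.8 kg.
Tool frame: the origin (TCP) lies at the very end of the fingers, on their centre line; the grasp point (between the pads) lies bot.hold_point_z behind it (bot.hold_point_z is the distance from the TCP to the grasp point, in m); x points along the fingers, z is the direction in which the jaws open and shut, and the axes are right-handed (so a half turn about x gives the same grasp; the last joint's range is limited). The gripper opens to 85 mm and grips with 20 to 120 N. Pads are 22 mm wide; open, the fingers measure 114 mm over their backs; the gripper's body (76 mm by 85 mm) begins 54 mm behind the grasp point. The pads swing forward as they close: fully open they stand 13 mm farther back than shut.
Start: joints at [-1.352, 0.477, 0.022, 1.555, -0.011, 1.109, -0.083], TCP at [0.217, 0.639, 0.231] pointing down, gripper open.
Joint ranges: [-2.96, 2.96], [-0.34, 2.1], [-1.41, 1.46], [0.24, 2.44], [-1.37, 4.51], [0.17, 1.92], [-2.96, 2.96]. Speed limits (rad/s): [2.39, 2.39, 3.14, 3.14, 3.14, 3.14, 3.14].

INTERFACE

Orientations are given as a unit quaternion [w, x, y, z].
In Python, from station import bot gives the robot as it stands.
- The arm moves only by the tool drive_tool, never from a script. Its arguments are lists of equal length, an entry for each row: "slide": the shift along the world's x, y, z in mm, a list of three; "turn": the turn, a rotation vector about the world's x, y, z in rad, a list of three; "gripper": the opening, from 0 (shut) to 1 (fully open). A call has 1 to 10 rows; each row is the pose to reach, as a shift and turn from the pose measured when the call began; what a row does not reach only later rows make up. A row lasts 1/10 s, in which the tool goes at most 50 mm and 8.59 degrees, less where a joint would pass 70% of its speed; a pose out of reach is approached as far as the arm can. A call with a gripper value outside its range is refused whole. The fingers move at their own pace and stop on an object; "squeeze" is the grip in N (left out, the last holds). Time passes only in rows, so rows that repeat a pose let the fingers close. It gives the time, the measured TCP pose, the force and the opening at its end, in the units of the state.
- bot.get_obs(): the state, without advancing time (a new reading comes with each control period).
- bot.read_camera(name): name is "scene" or "top"; returns a dict with "color" (480x640x3 uint8, red, green, blue), "fovy" (degrees; the focal length in pixels is half the picture's height over the tangent of half this angle, whatever the lens; pixels are square), "cx", "cy" (the principal point, pixels), "R" (3x3) and "t" (3): a world point X has camera coordinates R X + t. Camera axes: x right, y down, z forward; pixel columns grow to the right and rows downward; lengths in m; the calibration is good to about 2 mm. A picture is of the moment at which its call begins. There is no depth.
- bot.hand_in(): hands the job in, once; it reports no verdict.
The state is a dict: "t": time; "q": joint angles; "joint_vel": joint speeds; "joint_torque": joint torques, N m; "eef_pos": TCP position; "tool_rot": TCP orientation; "contact_force": force on the tool from outside, world axes, zero at the start; "torque": the same for the moment, N m; "gripper_width": opening from 0.0 (shut) to 1.0 (fully open).
Only numpy, scipy, OpenCV 4.12 (cv2) and the standard library are available. Lean on these libraries where they do the work, as an engineer would, in place of code of your own. Each camera call takes 0.05 s, during which the arm holds its last target.

## Working session

There is one attempt and no reset: what is moved stays moved. The work goes in short steps, Python scripts to look and compute and a tool call to move; the robot and the scene stay as the last step left them, time stands still between calls to the robot, and variables do not carry over. Pictures are saved under pics/ and viewed, and the job is handed in when it is done.

Besides the shell and the picture viewer there is one more tool, called after "Call:" by a JSON object that holds its "name" and its "arguments", one argument or row to a line. drive_tool: Moves the arm, as the interface text tells. Its arguments: {"type":"object","properties":{"slide":{"type":"array"},"turn":{"type":"array"},"gripper":{"type":"array"},"squeeze":{"type":"number"}},"required":["slide","turn","gripper"]}

```bash
ls; mkdir -p pics; python3 - <<'E'
from station import bot
import cv2, numpy as np
print(bot.get_obs(), bot.hold_point_z)
for n in ("scene","top"):
    c=bot.read_camera(n); cv2.imwrite(f"pics/{n}0.png",c["color"][:,:,::-1]); print(n,c["fovy"],c["cx"],c["cy"],c["R"],c["t"])
E
```

```text
pics
{'t': 0.0, 'q': array([-1.35212383,  0.47779542,  0.02233232,  1.55646932, -0.01153766,
        1.10927859, -0.0830789 ]), 'joint_vel': array([-0.00025601,  0.00065471,  0.00120635,  0.0005577 ,  0.00165652,
       -0.00046679, -0.00122931]), 'joint_torque': array([-4.36618711e-04, -5.96452940e+01,  1.60743803e+00, -2.81195587e+01,
        1.24149580e-02,  9.54310235e-03, -3.52039763e-06]), 'eef_pos': array([0.2164752 , 0.63871643, 0.23032114]), 'tool_rot': array([ 0.57416149, -0.41242341,  0.57516715,  0.41161666]), 'contact_force': array([-1.1098971 , -0.34613895,  0.1898285 ]), 'torque': array([-0.00732057,  0.07213686, -0.00360634]), 'gripper_width': 1.0002600752293391} 0.0187
scene 53.53075522126578 323.17992505216665 243.6110468042695 [[-9.99991396e-01  7.23696089e-04 -4.08474457e-03]
 [ 1.95192042e-03  9.50938489e-01 -3.09373851e-01]
 [ 3.66044819e-03 -3.09379162e-01 -9.50931720e-01]] [0.59662017 0.03006997 1.47826515]
top 44.18458050011506 316.4577925680283 238.9097158916396 [[ 1.29530394e-02 -9.99913235e-01  2.39596079e-03]
 [-9.79789329e-01 -1.31706218e-02 -1.99598110e-01]
 [ 1.99612349e-01  2.37865381e-04 -9.79874917e-01]] [0.0127568  0.61927693 1.79622008]
```

View pics/scene0.png

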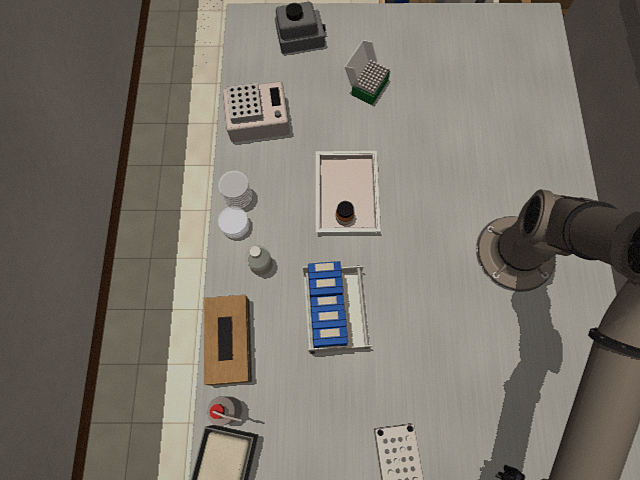

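View pics/top0.png

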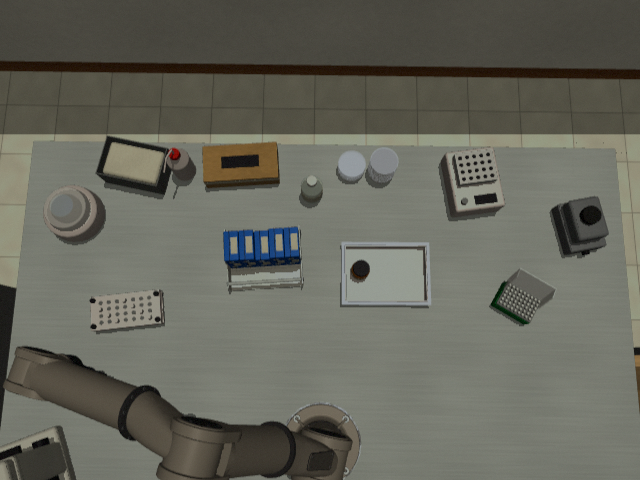

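The top view shows the rack at about (265,258), the tray at (386,274), and the jar at (360,270). The scene view shows the blue row at about (327,305). Next I'll zoom in.

```bash
python3 - <<'E'
import cv2, numpy as np
t=cv2.imread("pics/top0.png"); s=cv2.imread("pics/scene0.png")
a=cv2.resize(t[215:300,210:315],None,fx=7,fy=7,interpolation=cv2.INTER_CUBIC); cv2.imwrite("pics/tz0.png",a)
b=cv2.resize(s[255:360,295:380],None,fx=5.6,fy=5.6,interpolation=cv2.INTER_CUBIC); cv2.imwrite("pics/sz0.png",b)
c=cv2.resize(t[235:312,335:437],None,fx=7,fy=7,interpolation=cv2.INTER_CUBIC); cv2.imwrite("pics/tt0.png",c)
E
```

```text
(no output)
```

View pics/tz0.png

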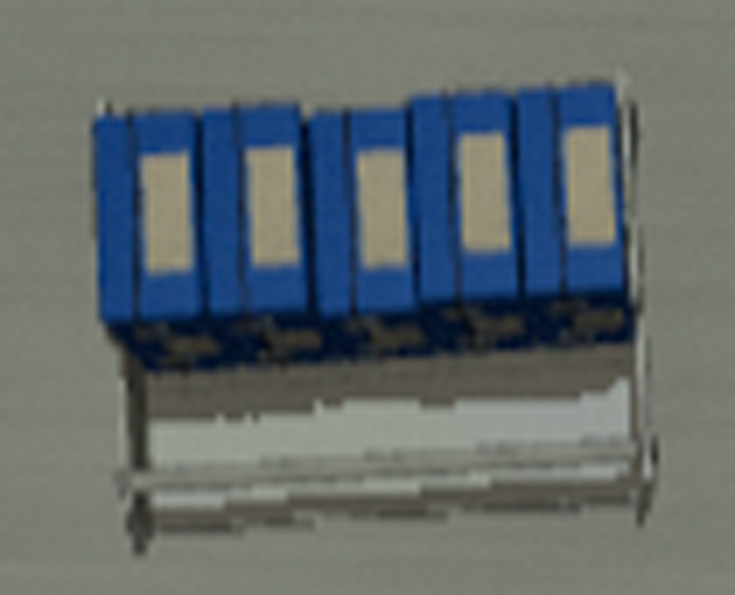

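View pics/sz0.png

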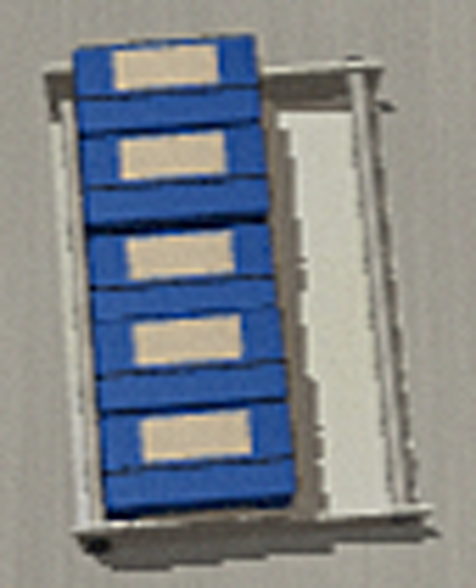

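View pics/tt0.png

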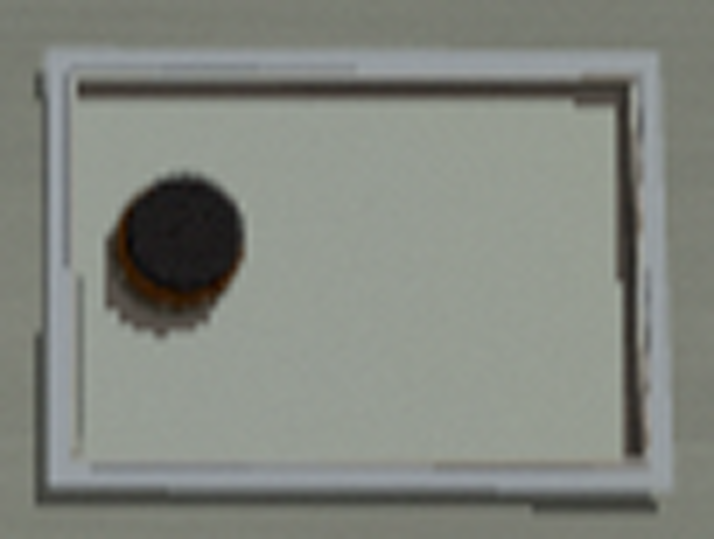

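```bash
cat > h.py <<'E'
import numpy as np
from scipy.spatial.transform import Rotation as Ro
CAM={}
def cam(c): 
    f=240/np.tan(np.radians(c["fovy"])/2); return dict(f=f,cx=c["cx"],cy=c["cy"],R=np.array(c["R"]),t=np.array(c["t"]))
def cast(c,u,v,z):
    C=-c["R"].T@c["t"]; d=c["R"].T@np.array([(u-c["cx"])/c["f"],(v-c["cy"])/c["f"],1]); return C+d*(z-C[2])/d[2]
def proj(c,X):
    p=c["R"]@X+c["t"]; return np.array([c["cx"]+c["f"]*p[0]/p[2],c["cy"]+c["f"]*p[1]/p[2]])
def tool():
    from station import bot
    o=bot.get_obs(); q=o["tool_rot"]; return o,Ro.from_quat([q[1],q[2],q[3],q[0]])
E
python3 - <<'E'
from h import *
from station import bot
o,R=tool(); print(np.round(R.as_matrix(),3))
T=cam(bot.read_camera("top")); S=cam(bot.read_camera("scene"))
for n,c in(("T",T),("S",S)): print(n,-c["R"].T@c["t"])
zt=lambda x,y:(210+(x+.5)/7-.5,215+(y+.5)/7-.5)
zs=lambda x,y:(295+(x+.5)/5.6-.5,255+(y+.5)/5.6-.5)
P={}
for nm,c,z,pts in(("top",T,zt,[(95,118),(103,320),(615,85),(628,292)]),("scene",S,zs,[(107,513),(294,500),(75,52),(258,36)])):
    W=[cast(c,*z(*p),.162) for p in pts]   # left-back,left-front,right-back,right-front
    W=np.array(W); print(nm,np.round(W,4)); print(" len y",np.linalg.norm(W[0]-W[2]),np.linalg.norm(W[1]-W[3])," depth",np.linalg.norm(W[0]-W[1]),np.linalg.norm(W[2]-W[3]))
    m=W.mean(0); yv=(W[0]+W[1]-W[2]-W[3])[:2]; print(" centre",m,"yaw",np.arctan2(-yv[0],yv[1]))
zt2=lambda x,y:(335+(x+.5)/7-.5,235+(y+.5)/7-.5)
W=np.array([cast(T,*zt2(*p),.032) for p in [(45,48),(48,490),(660,50),(672,490)]]); print("tray",np.round(W,4),W.mean(0))
print("jar",cast(T,*zt2(183,235),.075))
# rail ends top view
print("rail", [cast(T,*zt(*p),.067) for p in [(145,482),(635,452)]])
E
```

```text
[[-0.    -0.947  0.321]
 [-0.002  0.321  0.947]
 [-1.    -0.    -0.002]]
T [0.24804799 0.02048469 1.88364694]
S [0.59114523 0.42831797 1.41746912]
top [[0.6178 0.2991 0.162 ]
 [0.5308 0.2918 0.162 ]
 [0.6351 0.0782 0.162 ]
 [0.5457 0.0709 0.162 ]]
 len y 0.2215943796052586 0.2213973012489313  depth 0.08727403160887912 0.08971516979560423
 centre [0.58235382 0.18500121 0.162     ] yaw 0.07295712797639307
scene [[0.6208 0.2995 0.162 ]
 [0.5341 0.2937 0.162 ]
 [0.6376 0.0781 0.162 ]
 [0.5481 0.0701 0.162 ]]
 len y 0.22207280060073278 0.22400445004688585  depth 0.08686131416498709 0.0898811879035717
 centre [0.58514578 0.1853706  0.162     ] yaw 0.06917335984150903
tray [[ 0.6181 -0.0575  0.032 ]
 [ 0.4169 -0.0598  0.032 ]
 [ 0.6209 -0.3382  0.032 ]
 [ 0.4205 -0.3385  0.032 ]] [ 0.5191126  -0.19852422  0.032     ]
jar [ 0.52611825 -0.11706196  0.075     ]
rail [array([0.47430203, 0.28510487, 0.067     ]), array([0.49048553, 0.06928789, 0.067     ])]
```

```bash
python3 - <<'E'
from h import *
from station import bot
T=cam(bot.read_camera("top")); S=cam(bot.read_camera("scene"))
zt=lambda x,y:(210+(x+.5)/7-.5,215+(y+.5)/7-.5)
zs=lambda x,y:(295+(x+.5)/5.6-.5,255+(y+.5)/5.6-.5)
yaw=.075;c,s=np.cos(yaw),np.sin(yaw)
o=np.array([.584,.185])
def rk(p): d=p[:2]-o; return np.round([c*d[0]+s*d[1]+.025,-s*d[0]+c*d[1]],4)
# label centres per box (top view, left to right) -> label centre should lie at x const when height right
Lt=[(167,213),(273,207),(383,209),(485,192),(590,186)]
Ls=[(196,435),(188,339),(181,254),(173,156),(165,66)]
for a,b in zip(Lt,Ls):
    print([rk(cast(T,*zt(*a),z)) for z in(.162,.142)],[rk(cast(S,*zs(*b),z)) for z in(.162,.142)])
E
```

```text
[array([0.0242, 0.0821]), array([0.0282, 0.0846])] [array([0.0263, 0.0789]), array([0.0259, 0.0763])]
[array([0.024 , 0.0372]), array([0.028 , 0.0392])] [array([0.0265, 0.0338]), array([0.0261, 0.0305])]
[array([ 0.0203, -0.0093]), array([ 0.0243, -0.0078])] [array([ 0.0266, -0.007 ]), array([ 0.0262, -0.011 ])]
[array([ 0.025 , -0.0528]), array([ 0.029 , -0.0518])] [array([ 0.0267, -0.055 ]), array([ 0.0263, -0.0598])]
[array([ 0.0248, -0.0973]), array([ 0.0288, -0.0969])] [array([ 0.0271, -0.1002]), array([ 0.0268, -0.1056])]
```

Call:
{"name": "drive_tool", "arguments": {
  "slide": [
    [35,-35,10],
    [70,-70,10],
    [105,-105,10],
    [140,-140,10],
    [175,-175,10],
    [210,-210,10],
    [245,-245,10],
    [280,-280,10],
    [315,-315,10],
    [350,-350,10]
  ],
  "turn": [
    [0,0,0.05],
    [0,0,0.1],
    [0,0,0.15],
    [0,0,0.2],
    [0,0,0.25],
    [0,0,0.3],
    [0,0,0.35],
    [0,0,0.4],
    [0,0,0.402],
    [0,0,0.402]
  ],
  "gripper": [0,0,0,0,0,0,0,0,0,0]
}}

```text
t: 1.3
eef_pos: [0.5678, 0.2875, 0.2412]
tool_rot: [-0.481, 0.519, -0.481, -0.518]
contact_force: [0.1, 0.9, -0.4]
gripper_width: -0.001
```

Call:
{"name": "drive_tool", "arguments": {
  "slide": [
    [32,-33,0],
    [64,-65,0],
    [92,-97,0],
    [92,-97,0],
    [92,-97,0]
  ],
  "turn": [
    [0,0,0],
    [0,0,0],
    [0,0,0],
    [0,0,0],
    [0,0,0]
  ],
  "gripper": [0,0,0,0,0]
}}

```text
t: 1.8
eef_pos: [0.6603, 0.1891, 0.2408]
tool_rot: [-0.481, 0.518, -0.482, -0.518]
contact_force: [-0.4, 1.1, 0.4]
gripper_width: -0.002
```

```bash
python3 - <<'E'
from h import *
from station import bot
import cv2
o,R=tool(); print(o["eef_pos"],np.round(R.as_matrix(),3),o["q"])
for n in("top","scene"):
    c=bot.read_camera(n); t=c["color"][:,:,::-1]; p=proj(cam(c),o["eef_pos"]); print(n,p)
    a=t[200:300,200:330] if n=="top" else t[240:370,280:390]
    cv2.imwrite(f"pics/{n}1.png",cv2.resize(a,None,fx=5 if n=="top" else 4.5,fy=5 if n=="top" else 4.5,interpolation=cv2.INTER_CUBIC))
E
```

```text
[0.66028886 0.18907109 0.24079037] [[-0.    -0.997 -0.073]
 [-0.001 -0.073  0.997]
 [-1.     0.    -0.001]] [-0.46246721  0.49074731  0.1343978   1.51970481 -0.06901227  1.13610091
  1.32881022]
top [258.04433873 211.57787969]
scene [297.45449867 298.10862845]
```

View pics/scene1.png

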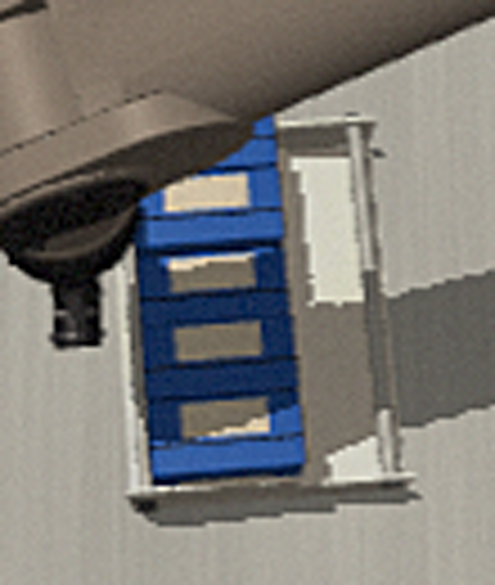

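View pics/top1.png

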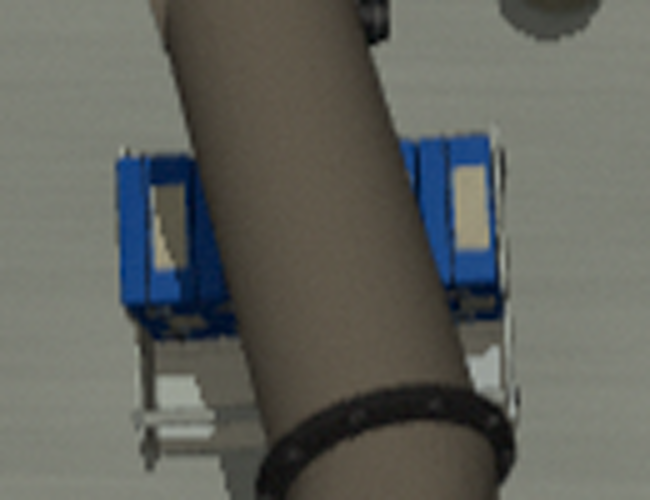

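The dark piece at scene-zoom (78,310) and its twin at top-zoom (375,15) look like the knuckles of the shut gripper, sticking out along the jaw direction. To keep them off the tall neighbours I'll push with the jaws turned along the rack's x.

Call:
{"name": "drive_tool", "arguments": {
  "slide": [
    [10,1,0],
    [20,2,0],
    [35,4,0],
    [35,4,0],
    [35,4,0],
    [35,4,0],
    [35,4,0],
    [35,4,0],
    [35,4,0],
    [35,4,0]
  ],
  "turn": [
    [0,0,-0.145],
    [0,0,-0.29],
    [0,0,-0.435],
    [0,0,-0.58],
    [0,0,-0.725],
    [0,0,-0.87],
    [0,0,-1.015],
    [0,0,-1.16],
    [0,0,-1.305],
    [0,0,-1.45]
  ],
  "gripper": [0,0,0,0,0,0,0,0,0,0]
}}

```text
t: 2.9
eef_pos: [0.6928, 0.1987, 0.2409]
tool_rot: [0.704, -0.068, 0.704, 0.07]
contact_force: [0.8, 0.6, 0.4]
gripper_width: 0.003
```

Call:
{"name": "drive_tool", "arguments": {
  "slide": [
    [0,0,0],
    [0,0,-30],
    [0,0,-60],
    [0,0,-90],
    [0,0,-121],
    [0,0,-121],
    [0,0,-121]
  ],
  "turn": [
    [0,0,-0.12],
    [0,0,-0.12],
    [0,0,-0.12],
    [0,0,-0.12],
    [0,0,-0.12],
    [0,0,-0.12],
    [0,0,-0.12]
  ],
  "gripper": [0,0,0,0,0,0,0]
}}

```text
t: 3.6
eef_pos: [0.6921, 0.2003, 0.1203]
tool_rot: [0.706, -0.027, 0.707, 0.028]
contact_force: [0.1, -0.0, 0.8]
gripper_width: 0.003
```

```bash
python3 - <<'E'
from h import *
from station import bot
import cv2
o,R=tool(); print(o["eef_pos"],np.round(R.as_matrix(),3),o["q"])
for n in("scene",):
    c=bot.read_camera(n); t=c["color"][:,:,::-1]; p=proj(cam(c),o["eef_pos"]); print(n,p)
    a=t[240:370,260:390]
    cv2.imwrite(f"pics/{n}2.png",cv2.resize(a,None,fx=4.5,fy=4.5,interpolation=cv2.INTER_CUBIC))
E
```

```text
[0.69214286 0.20029081 0.12025765] [[-0.001 -0.077  0.997]
 [ 0.002  0.997  0.077]
 [-1.     0.002 -0.001]] [-0.65316803  0.69509332  0.44456561  1.54714873 -0.34179643  0.97702298
 -0.02859071]
scene [288.21199765 310.97697098]
```

View pics/scene2.png

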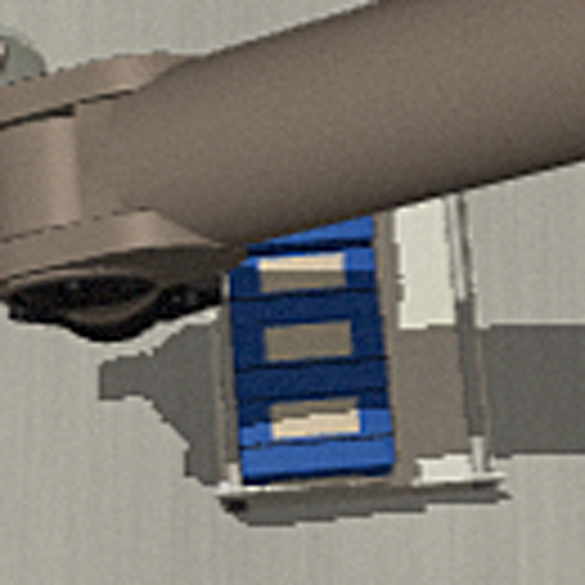

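Call:
{"name": "drive_tool", "arguments": {
  "slide": [
    [0,-7,0],
    [0,-7,0],
    [-20,-8,0],
    [-40,-10,0],
    [-40,-10,0],
    [-40,-10,0]
  ],
  "turn": [
    [0,0,0],
    [0,0,0],
    [0,0,0],
    [0,0,0],
    [0,0,0],
    [0,0,0]
  ],
  "gripper": [0,0,0,0,0,0]
}}

```text
t: 4.25
eef_pos: [0.654, 0.1901, 0.1227]
tool_rot: [0.708, -0.026, 0.705, 0.028]
contact_force: [-0.3, 0.5, 0.2]
gripper_width: -0.0
```

Call:
{"name": "drive_tool", "arguments": {
  "slide": [
    [-6,0,0],
    [-12,-1,0],
    [-18,-1,0],
    [-24,-2,0],
    [-30,-2,0],
    [-36,-3,0],
    [-42,-3,0],
    [-48,-4,0],
    [-48,-4,0]
  ],
  "turn": [
    [0,0,0],
    [0,0,0],
    [0,0,0],
    [0,0,0],
    [0,0,0],
    [0,0,0],
    [0,0,0],
    [0,0,0],
    [0,0,0]
  ],
  "gripper": [0,0,0,0,0,0,0,0,0]
}}

```text
t: 5.15
eef_pos: [0.6048, 0.1861, 0.1226]
tool_rot: [0.707, -0.026, 0.706, 0.028]
contact_force: [1.7, -0.7, 0.8]
gripper_width: -0.0
```

```bash
cat > look.py <<'E'
import sys
from h import *
from station import bot
import cv2
o,R=tool(); print(o["eef_pos"],np.round(R.as_matrix(),3).tolist(),o["contact_force"])
k=sys.argv[1]
for n,(a0,a1,b0,b1,f) in dict(scene=(230,370,270,400,4.2),top=(195,305,200,330,5)).items():
    c=bot.read_camera(n); t=c["color"][:,:,::-1]; cv2.imwrite(f"pics/{n}_full{k}.png",t)
    cv2.imwrite(f"pics/{n}{k}.png",cv2.resize(t[a0:a1,b0:b1],None,fx=f,fy=f,interpolation=cv2.INTER_CUBIC))
E
python3 look.py 3
```

```text
[0.604834   0.18608053 0.12260587] [[0.002, -0.077, 0.997], [0.004, 0.997, 0.077], [-1.0, 0.004, 0.003]] [ 1.65272623 -0.67420096  0.78867152]
```

View pics/scene3.png

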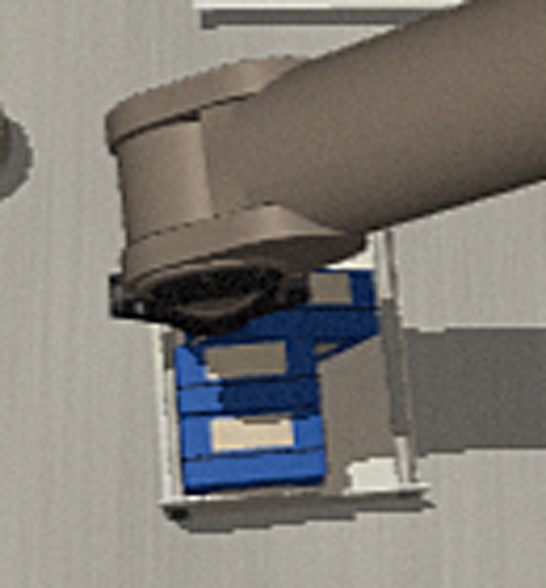

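View pics/top3.png

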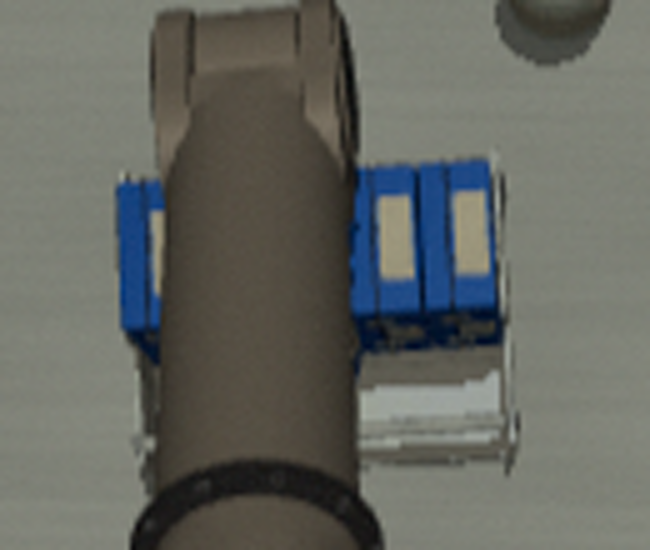

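The short box is tipping: its front end now shows ahead of the row at scene-zoom (350,320), and the tall boxes stand still. I'll keep pushing.

Call:
{"name": "drive_tool", "arguments": {
  "slide": [
    [-4,0,0],
    [-8,0,0],
    [-12,-1,0],
    [-16,-1,0],
    [-20,-1,0],
    [-24,-2,0],
    [-28,-2,0],
    [-28,-2,0],
    [-28,-2,0]
  ],
  "turn": [
    [0,0,0],
    [0,0,0],
    [0,0,0],
    [0,0,0],
    [0,0,0],
    [0,0,0],
    [0,0,0],
    [0,0,0],
    [0,0,0]
  ],
  "gripper": [0,0,0,0,0,0,0,0,0]
}}

```text
t: 6.15
eef_pos: [0.5776, 0.1842, 0.1228]
tool_rot: [0.708, -0.026, 0.705, 0.029]
contact_force: [1.8, 0.5, 5.5]
gripper_width: -0.0
```

```bash
python3 look.py 4
```

```text
[0.57755359 0.18422768 0.12284716] [[0.003, -0.077, 0.997], [0.004, 0.997, 0.077], [-1.0, 0.004, 0.003]] [1.82229916 0.4857353  5.54249523]
```

View pics/scene4.png

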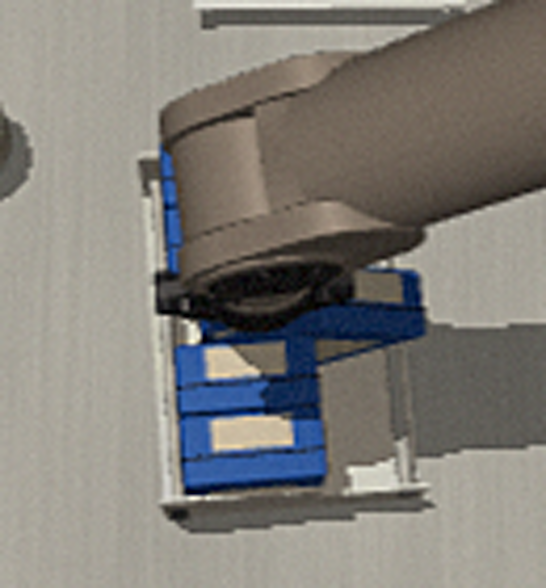

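```bash
cat > ang.py <<'E'
from h import *
from station import bot
import sys
S=cam(bot.read_camera("scene"))
yaw=.075;c,s=np.cos(yaw),np.sin(yaw);o=np.array([.584,.185])
def rk(p): d=p[:2]-o; return np.round([c*d[0]+s*d[1]+.025,-s*d[0]+c*d[1]],4)
u,v=270+(float(sys.argv[1])+.5)/4.2-.5,230+(float(sys.argv[2])+.5)/4.2-.5
for th in(.4,.5,.6,.65,.7,.73,.78): print(th,"pred x,z",round(-20-130*np.sin(th)),round(12+130*np.cos(th)),"seen rack xy",rk(cast(S,u,v,.012+.13*np.cos(th)))*1000)
E
python3 ang.py 425 335
```

```text
0.4 pred x,z -71 132 seen rack xy [-90.9  22. ]
0.5 pred x,z -82 126 seen rack xy [-91.5  21.1]
0.6 pred x,z -93 119 seen rack xy [-92.3  19.9]
0.65 pred x,z -99 115 seen rack xy [-92.7  19.2]
0.7 pred x,z -104 111 seen rack xy [-93.1  18.5]
0.73 pred x,z -107 109 seen rack xy [-93.4  18.1]
0.78 pred x,z -111 104 seen rack xy [-93.9  17.3]
```

The front top corner is at about 0.6 rad, which is the balance point. I'll push a little further and rise slightly so the knuckle comes off the back corner.

Call:
{"name": "drive_tool", "arguments": {
  "slide": [
    [-1,0,3],
    [-4,0,6],
    [-8,-1,7],
    [-12,-1,7],
    [-16,-1,7],
    [-20,-1,7],
    [-20,-1,7],
    [-20,-1,7]
  ],
  "turn": [
    [0,0,0],
    [0,0,0],
    [0,0,0],
    [0,0,0],
    [0,0,0],
    [0,0,0],
    [0,0,0],
    [0,0,0]
  ],
  "gripper": [0,0,0,0,0,0,0,0]
}}

```text
t: 7.1
eef_pos: [0.5604, 0.1833, 0.1314]
tool_rot: [0.71, -0.025, 0.703, 0.029]
contact_force: [5.4, -0.4, 3.7]
gripper_width: -0.001
```

```bash
python3 look.py 5
```

```text
[0.56037161 0.1832925  0.13136727] [[0.009, -0.076, 0.997], [0.005, 0.997, 0.076], [-1.0, 0.004, 0.01]] [ 5.37023038 -0.41157401  3.68734052]
```

View pics/scene5.png

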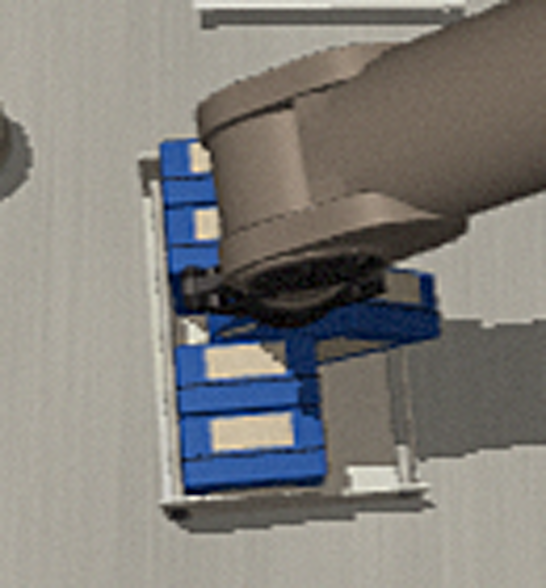

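Call:
{"name": "drive_tool", "arguments": {
  "slide": [
    [5,0,0],
    [12,1,0],
    [25,2,0],
    [40,3,0],
    [60,5,0],
    [60,5,0]
  ],
  "turn": [
    [0,0,0],
    [0,0,0],
    [0,0,0],
    [0,0,0],
    [0,0,0],
    [0,0,0]
  ],
  "gripper": [0,0,0,0,0,0]
}}

```text
t: 7.8
eef_pos: [0.6221, 0.1884, 0.1309]
tool_rot: [0.71, -0.025, 0.703, 0.028]
contact_force: [0.2, -1.4, 0.0]
gripper_width: 0.001
```

```bash
python3 look.py 6; python3 ang.py 440 338
```

```text
[0.62213556 0.18838223 0.13089207] [[0.01, -0.076, 0.997], [0.005, 0.997, 0.076], [-1.0, 0.004, 0.01]] [ 0.22699715 -1.35128234  0.01184221]
0.4 pred x,z -71 132 seen rack xy [-100.4   24.7]
0.5 pred x,z -82 126 seen rack xy [-101.    23.7]
0.6 pred x,z -93 119 seen rack xy [-101.8   22.6]
0.65 pred x,z -99 115 seen rack xy [-102.3   22. ]
0.7 pred x,z -104 111 seen rack xy [-102.8   21.3]
0.73 pred x,z -107 109 seen rack xy [-103.1   20.8]
0.78 pred x,z -111 104 seen rack xy [-103.6   20.1]
```

View pics/scene6.png

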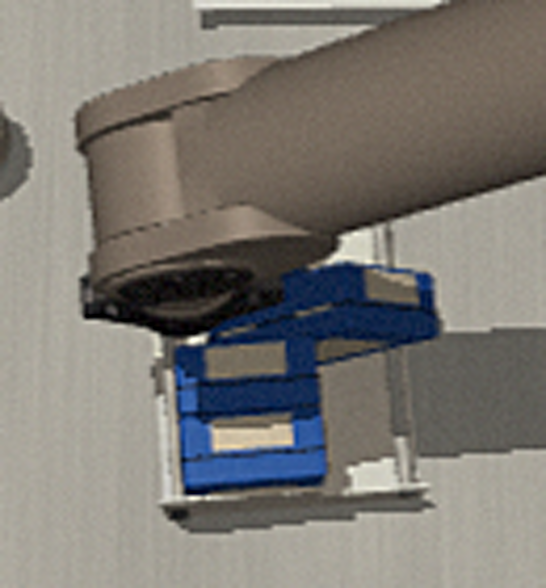

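The box stays leaning on the rail without support, at about 0.7 to 0.73 rad, with its top front corner at scene-zoom (440,338). Next I'll lift off, turn the jaws along the row and open.

Call:
{"name": "drive_tool", "arguments": {
  "slide": [
    [0,0,45],
    [0,0,90],
    [0,0,130],
    [-5,0,170],
    [-35,-2,170],
    [-70,-5,170],
    [-105,-7,170],
    [-140,-10,170],
    [-165,-12,170],
    [-165,-12,170]
  ],
  "turn": [
    [0,0,0.0],
    [0,0,0.14],
    [0,0,0.28],
    [0,0,0.42],
    [0,0,0.56],
    [0,0,0.7],
    [0,0,0.84],
    [0,0,0.98],
    [0,0,1.12],
    [0,0,1.26]
  ],
  "gripper": [0,0,0,0.4,0.8,0.8,0.8,0.8,0.8,0.8]
}}

```text
t: 8.95
eef_pos: [0.4502, 0.1757, 0.3004]
tool_rot: [0.554, -0.437, 0.553, 0.444]
contact_force: [0.1, 0.5, -0.2]
gripper_width: 0.798
```

Call:
{"name": "drive_tool", "arguments": {
  "slide": [
    [0,0,0],
    [0,0,0],
    [0,0,0],
    [0,0,0]
  ],
  "turn": [
    [0,0,0.14],
    [0,0,0.31],
    [0,0,0.31],
    [0,0,0.31]
  ],
  "gripper": [0.8,0.8,0.8,0.8]
}}

```text
t: 9.35
eef_pos: [0.4496, 0.1755, 0.3002]
tool_rot: [0.479, -0.516, 0.479, 0.523]
contact_force: [-0.7, 0.7, 1.0]
gripper_width: 0.797
```

```bash
python3 look.py 7; python3 -c "
from h import *;o,R=tool();print(o['q'])"
```

```text
[0.44962384 0.17546475 0.30023941] [[-0.008, -0.997, -0.081], [0.007, -0.081, 0.997], [-1.0, 0.007, 0.008]] [-0.6786109   0.6536529   0.95917415]
[-0.73862931  0.08716065  0.26305828  1.92432192 -0.03541379  1.13665621
  1.18996567]
```

View pics/scene7.png

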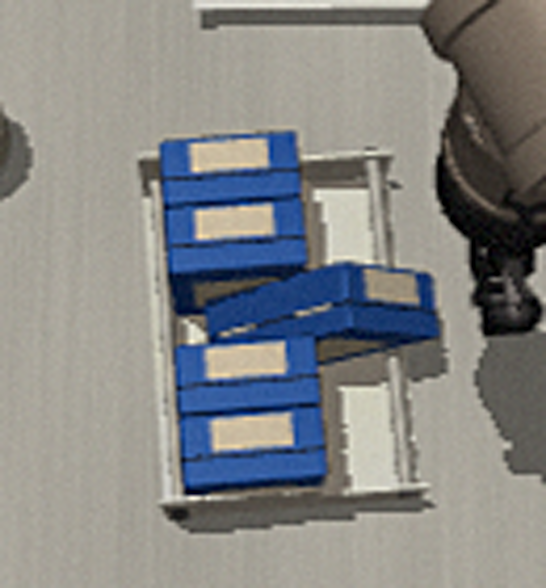

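```bash
python3 - <<'E'
from h import *
from station import bot
S=cam(bot.read_camera("scene"));T=cam(bot.read_camera("top"))
yaw=.075;c,s=np.cos(yaw),np.sin(yaw);o=np.array([.584,.185])
def rk(p): d=p[:2]-o; return np.round([c*d[0]+s*d[1]+.025,-s*d[0]+c*d[1]],4)*1000
z=lambda x,y:(270+(x+.5)/4.2-.5,230+(y+.5)/4.2-.5)
for p,h in(((348,263),.169),((435,270),.11),((440,338),.11),((353,335),.169)): w=cast(S,*z(*p),h);print(rk(w),w)
E
```

```text
[-42.9 -21.2] [0.5178378  0.15881336 0.169     ]
[-104.6  -24.5] [0.45664194 0.15090623 0.11      ]
[-102.9   21. ] [0.45486532 0.19638201 0.11      ]
[-41.7  24.9] [0.51560644 0.20487253 0.169     ]
```

View pics/top7.png

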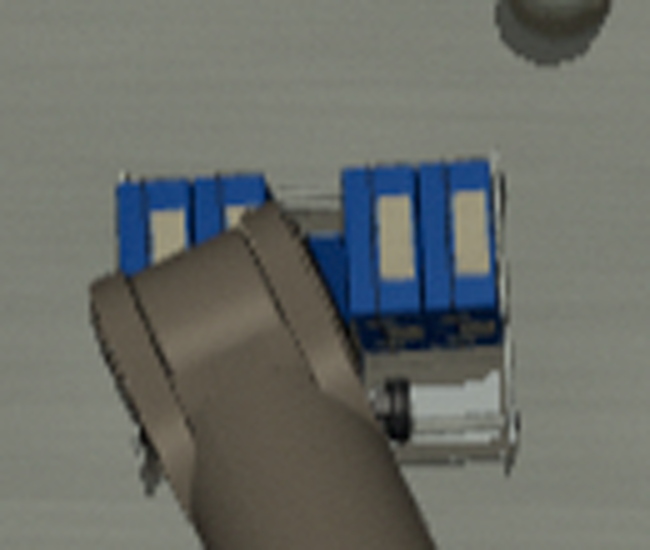

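Call:
{"name": "drive_tool", "arguments": {
  "slide": [
    [0,0,0],
    [0,0,0],
    [0,0,-10],
    [0,0,-20],
    [0,0,-30],
    [0,0,-40],
    [0,0,-40],
    [0,0,-40]
  ],
  "turn": [
    [0.01,-0.14,0],
    [0.02,-0.28,0],
    [0.032,-0.42,-0.003],
    [0.042,-0.56,-0.006],
    [0.055,-0.728,-0.006],
    [0.055,-0.728,-0.006],
    [0.055,-0.728,-0.006],
    [0.055,-0.728,-0.006]
  ],
  "gripper": [0.8,0.8,0.8,0.8,0.8,0.8,0.8,0.8]
}}

```text
t: 10.35
eef_pos: [0.4503, 0.1767, 0.2608]
tool_rot: [-0.634, 0.654, -0.263, -0.317]
contact_force: [-0.9, -0.2, -0.7]
gripper_width: 0.8
```

```bash
python3 look.py 8; python3 -c "
from h import *;o,R=tool();print(o['q'])"
```

```text
[0.45032961 0.17665215 0.26080081] [[0.661, -0.746, -0.08], [0.057, -0.057, 0.997], [-0.749, -0.663, 0.005]] [-0.92047965 -0.23803059 -0.65956642]
[-0.57889156 -0.12123465 -0.21197028  2.43498883  1.08102692  0.48429594
 -0.04891098]
```

Call:
{"name": "drive_tool", "arguments": {
  "slide": [
    [5,0,-30],
    [10,0,-60],
    [17,-1,-98],
    [17,-1,-98],
    [17,-1,-98]
  ],
  "turn": [
    [0,0,0],
    [0,0,0],
    [0,0,0],
    [0,0,0],
    [0,0,0]
  ],
  "gripper": [0.8,0.8,0.8,0.8,0.8]
}}

```text
t: 10.95
eef_pos: [0.46, 0.1602, 0.1611]
tool_rot: [-0.583, 0.685, -0.299, -0.318]
contact_force: [0.2, -0.7, -2.8]
gripper_width: 0.801
```

```bash
python3 look.py 9; python3 -c "
from h import *;o,R=tool();print(o['q'])"
```

```text
[0.46004791 0.16024615 0.16112168] [[0.619, -0.781, -0.087], [-0.038, -0.14, 0.989], [-0.785, -0.609, -0.117]] [ 0.17677479 -0.67885612 -2.84403422]
[ 0.26789343  0.29365671 -1.13105326  2.43585451  1.51910794  0.73577717
 -0.38641417]
```

View pics/scene9.png

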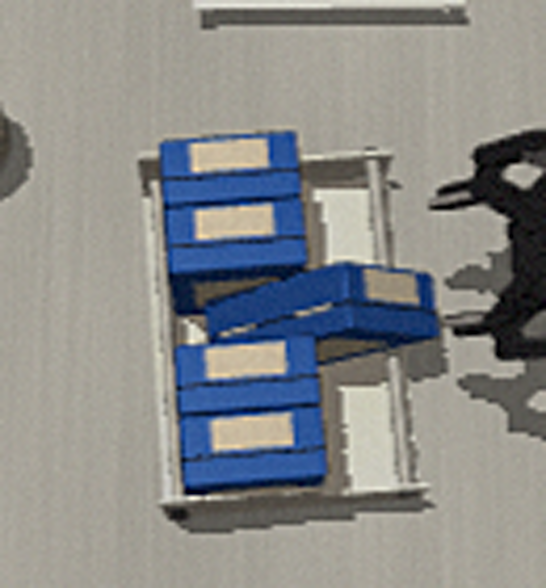

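The full 0.72 rad tool tilt drives joint 4 onto its limit and swings the elbow. The fingers are just in front of the box head, near scene-zoom (440,320). I'll back out and grasp with a smaller tool tilt.

```bash
cat > want.py <<'E'
from h import *
import sys
yaw=.075
def want(t,yaw=.075):
    ex=np.array([np.cos(yaw),np.sin(yaw),0]);ey=np.array([-np.sin(yaw),np.cos(yaw),0])
    x=np.sin(t)*ex-np.cos(t)*np.array([0,0,1]); z=ey; y=np.cross(z,x); return Ro.from_matrix(np.c_[x,y,z])
o,R=tool(); print("q",np.round(o["q"],3)); print("pos",np.round(o["eef_pos"],4))
print("turn",np.round((want(float(sys.argv[1]))*R.inv()).as_rotvec(),3))
if len(sys.argv)>2: print("slide",np.round((np.array([float(a) for a in sys.argv[2:5]])-o["eef_pos"])*1000,1))
E
python3 want.py .35
```

```text
q [ 0.268  0.294 -1.131  2.436  1.519  0.736 -0.386]
pos [0.4583 0.1592 0.1562]
turn [ 0.086  0.304 -0.028]
```

Call:
{"name": "drive_tool", "arguments": {
  "slide": [
    [-8,8,15],
    [-10,14,35],
    [-10,16,60],
    [-6,17,90],
    [-3,17,120],
    [0,17,130],
    [0,17,130],
    [0,17,130]
  ],
  "turn": [
    [0,0,0],
    [0,0,0],
    [0.03,0.1,-0.01],
    [0.06,0.2,-0.02],
    [0.086,0.304,-0.028],
    [0.086,0.304,-0.028],
    [0.086,0.304,-0.028],
    [0.086,0.304,-0.028]
  ],
  "gripper": [0.8,0.8,0.8,0.8,0.8,0.8,0.8,0.8]
}}

```text
t: 11.85
eef_pos: [0.4613, 0.1779, 0.2914]
tool_rot: [-0.566, 0.595, -0.38, -0.424]
contact_force: [-0.3, -0.1, 0.1]
gripper_width: 0.803
```

```bash
python3 look.py 10; python3 want.py .35 .511 .1795 .1025
```

```text
[0.46126803 0.17785601 0.29144243] [[0.35, -0.934, -0.074], [0.028, -0.069, 0.997], [-0.936, -0.351, 0.002]] [-0.31218136 -0.11151438  0.10022167]
q [ 0.735  0.006 -1.298  2.085  0.253  0.753  0.924]
pos [0.46   0.1766 0.2893]
turn [0.001 0.008 0.002]
slide [  51.     2.9 -186.8]
```

View pics/scene10.png

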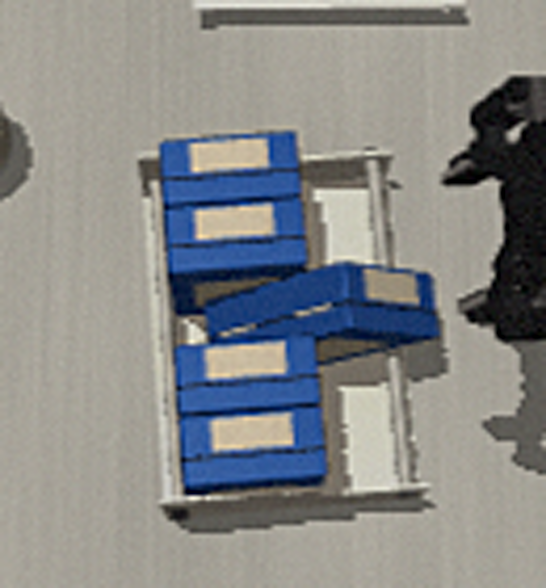

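Call:
{"name": "drive_tool", "arguments": {
  "slide": [
    [8,0,-20],
    [16,0,-40],
    [24,0,-60],
    [24,0,-60]
  ],
  "turn": [
    [0,0.008,0],
    [0,0.008,0],
    [0,0.008,0],
    [0,0.008,0]
  ],
  "gripper": [0.8,0.8,0.8,0.8]
}}

```text
t: 12.35
eef_pos: [0.4822, 0.1761, 0.2264]
tool_rot: [-0.562, 0.594, -0.385, -0.428]
contact_force: [-0.0, -0.0, -0.1]
gripper_width: 0.803
```

```bash
python3 want.py .35 .511 .1795 .1025
```

```text
q [ 0.533  0.229 -1.209  2.124  0.619  0.728  0.585]
pos [0.4822 0.1761 0.2264]
turn [ 0.003 -0.005 -0.   ]
slide [  28.8    3.4 -123.9]
```

Call:
{"name": "drive_tool", "arguments": {
  "slide": [
    [3,1,-22],
    [6,2,-45],
    [8,2,-67],
    [8,2,-67],
    [8,2,-67]
  ],
  "turn": [
    [0,0,0],
    [0,0,0],
    [0,0,0],
    [0,0,0],
    [0,0,0]
  ],
  "gripper": [0.8,0.8,0.8,0.8,0.8]
}}

```text
t: 12.85
eef_pos: [0.4898, 0.1787, 0.1605]
tool_rot: [-0.561, 0.595, -0.385, -0.428]
contact_force: [0.0, 0.1, -0.1]
gripper_width: 0.801
```

```bash
python3 look.py 11; python3 want.py .35 .511 .1795 .1025
```

```text
[0.48979918 0.17871034 0.1604652 ] [[0.338, -0.938, -0.077], [0.022, -0.074, 0.997], [-0.941, -0.339, -0.004]] [ 0.03534995  0.05957411 -0.11040478]
q [ 0.355  0.348 -1.061  2.18   0.865  0.66   0.344]
pos [0.4906 0.1787 0.1611]
turn [ 0.003 -0.002 -0.001]
slide [ 20.4   0.8 -58.6]
```

View pics/scene11.png

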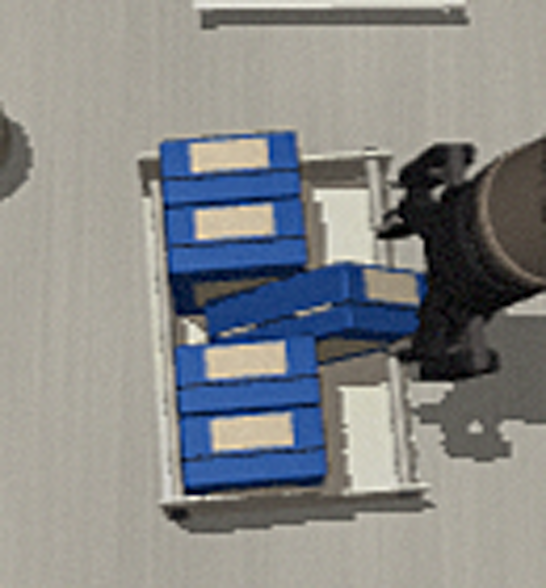

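The fingers straddle the head, with tips at scene-zoom (385,230) and (405,355). I'll move in.

Call:
{"name": "drive_tool", "arguments": {
  "slide": [
    [5,0,-14],
    [10,1,-28],
    [15,1,-42],
    [20,1,-58],
    [20,1,-58],
    [20,1,-58]
  ],
  "turn": [
    [0,0,0],
    [0,0,0],
    [0,0,0],
    [0,0,0],
    [0,0,0],
    [0,0,0]
  ],
  "gripper": [0.8,0.8,0.8,0.8,0.8,0.8]
}}

```text
t: 13.55
eef_pos: [0.5109, 0.1799, 0.1042]
tool_rot: [-0.563, 0.595, -0.384, -0.427]
contact_force: [0.5, 0.2, 0.1]
gripper_width: 0.799
```

```bash
python3 look.py 12; python3 want.py .35 .511 .1795 .1025
```

```text
[0.51093848 0.17990059 0.10424266] [[0.341, -0.937, -0.075], [0.023, -0.072, 0.997], [-0.94, -0.342, -0.003]] [0.51578266 0.21860902 0.0700244 ]
q [ 0.229  0.465 -0.926  2.189  1.084  0.616  0.159]
pos [0.5111 0.18   0.1045]
turn [ 0.003 -0.    -0.001]
slide [-0.1 -0.5 -2. ]
```

View pics/scene12.png

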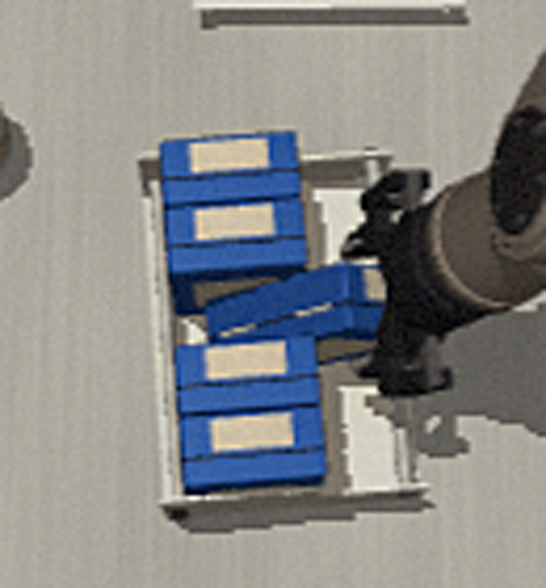

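Position is right; closing slowly.

Call:
{"name": "drive_tool", "arguments": {
  "slide": [
    [0,0,0],
    [0,0,0],
    [0,0,0],
    [0,0,0],
    [0,0,0],
    [0,0,0]
  ],
  "turn": [
    [0,0,0],
    [0,0,0],
    [0,0,0],
    [0,0,0],
    [0,0,0],
    [0,0,0]
  ],
  "gripper": [0.65,0.55,0.5,0.4,0.3,0.3],
  "squeeze": 80
}}

```text
t: 14.25
eef_pos: [0.5115, 0.1802, 0.1054]
tool_rot: [-0.563, 0.596, -0.383, -0.426]
contact_force: [-2.7, -1.6, 6.7]
gripper_width: 0.509
```

```bash
python3 look.py 13; python3 want.py .35
```

```text
[0.51146419 0.18024138 0.10535251] [[0.343, -0.936, -0.076], [0.023, -0.072, 0.997], [-0.939, -0.344, -0.003]] [-2.66480496 -1.64303374  6.74594845]
q [ 0.229  0.464 -0.927  2.188  1.084  0.616  0.159]
pos [0.5114 0.1803 0.1053]
turn [ 0.003  0.001 -0.001]
```

Call:
{"name": "drive_tool", "arguments": {
  "slide": [
    [0,0,5],
    [0,0,10],
    [0,0,15],
    [0,0,20],
    [0,0,25],
    [0,0,30],
    [0,0,30]
  ],
  "turn": [
    [0,0,0],
    [0,0,0],
    [0,0,0],
    [0,0,0],
    [0,0,0],
    [0,0,0],
    [0,0,0]
  ],
  "gripper": [0.2,0.2,0.2,0.2,0.2,0.2,0.2]
}}

```text
t: 15.05
eef_pos: [0.5119, 0.1804, 0.1362]
tool_rot: [-0.563, 0.596, -0.383, -0.426]
contact_force: [0.1, 0.3, -2.3]
gripper_width: 0.503
```

```bash
python3 look.py 14; python3 want.py .35
```

```text
[0.51188065 0.18043341 0.13617447] [[0.344, -0.936, -0.076], [0.023, -0.072, 0.997], [-0.939, -0.345, -0.003]] [ 0.08141657  0.28079401 -2.29099268]
q [ 0.288  0.417 -0.987  2.165  0.973  0.646  0.267]
pos [0.5115 0.1801 0.1354]
turn [ 0.003  0.001 -0.001]
```

View pics/scene14.png

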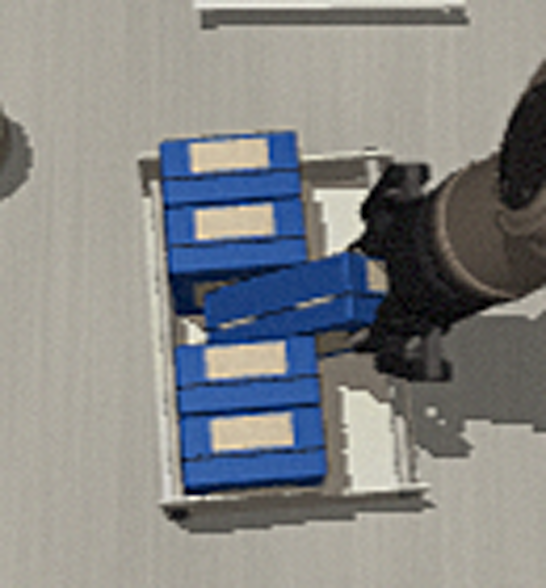

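View pics/top14.png

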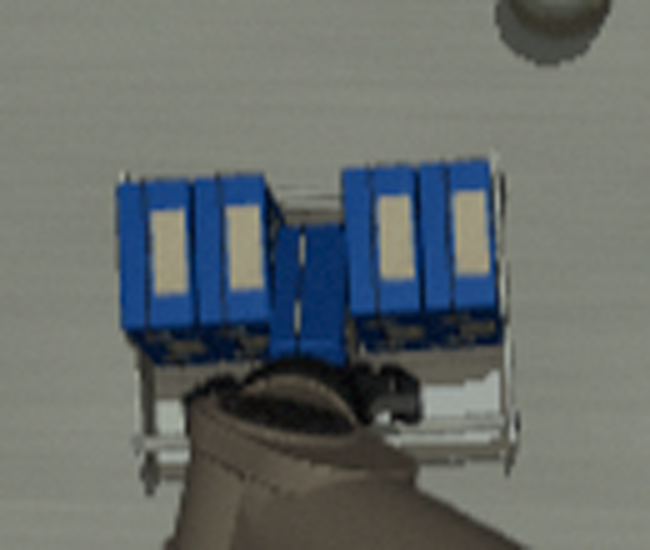

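The box is held, with a weight reading of about 2.3 N. It is rising in the slot, and all four tall boxes are upright in both views. I'll continue straight up.

Call:
{"name": "drive_tool", "arguments": {
  "slide": [
    [0,0,10],
    [0,0,22],
    [0,0,36],
    [0,0,50],
    [0,0,64],
    [0,0,78],
    [0,0,92],
    [0,0,106],
    [0,0,120],
    [0,0,120]
  ],
  "turn": [
    [0,0,0],
    [0,0,0],
    [0,0,0],
    [0,0,0],
    [0,0,0],
    [0,0,0],
    [0,0,0],
    [0,0,0],
    [0,0,0],
    [0,0,0]
  ],
  "gripper": [0.2,0.2,0.2,0.2,0.2,0.2,0.2,0.2,0.2,0.2]
}}

```text
t: 16.15
eef_pos: [0.5122, 0.1806, 0.2569]
tool_rot: [-0.564, 0.596, -0.383, -0.425]
contact_force: [0.4, 0.0, -3.7]
gripper_width: 0.507
```

```bash
python3 look.py 15; python3 want.py .35
```

```text
[0.51221518 0.18064193 0.25687919] [[0.346, -0.935, -0.075], [0.023, -0.072, 0.997], [-0.938, -0.346, -0.003]] [ 0.44537163  0.03189195 -3.65326564]
q [ 0.541  0.249 -1.212  2.039  0.603  0.794  0.638]
pos [0.5113 0.1797 0.2549]
turn [ 0.004  0.001 -0.   ]
```

View pics/scene_full15.png

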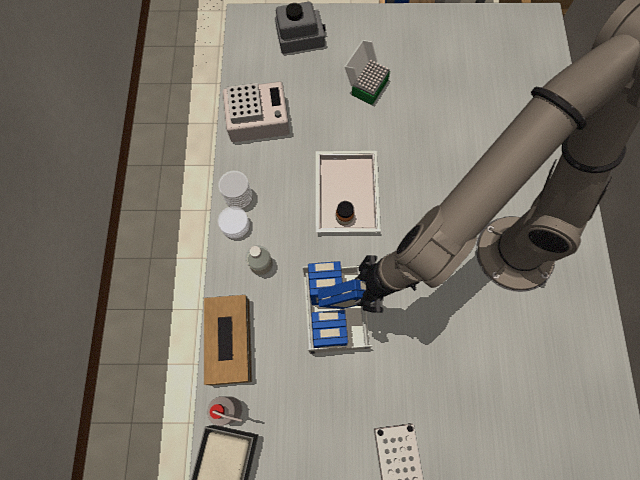

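Call:
{"name": "drive_tool", "arguments": {
  "slide": [
    [-8,0,15],
    [-18,-1,30],
    [-28,-2,45],
    [-30,-2,55],
    [-30,-2,60],
    [-30,-2,60],
    [-30,-2,60],
    [-30,-2,60],
    [-30,-2,60],
    [-30,-2,60]
  ],
  "turn": [
    [0,0,0],
    [0,0,0],
    [-0.006,0.08,0],
    [-0.013,0.18,0],
    [-0.021,0.28,0],
    [-0.03,0.4,0],
    [-0.039,0.52,0],
    [-0.047,0.63,0],
    [-0.054,0.718,0],
    [-0.054,0.718,0]
  ],
  "gripper": [0.2,0.2,0.2,0.2,0.2,0.2,0.2,0.2,0.2,0.2]
}}

```text
t: 17.25
eef_pos: [0.4829, 0.1769, 0.3115]
tool_rot: [0.375, -0.421, 0.57, 0.598]
contact_force: [-0.1, 0.0, -4.3]
gripper_width: 0.505
```

```bash
python3 look.py 16; python3 want.py -.37 .512 -.2505 .2
```

```text
[0.48290846 0.17690017 0.31149185] [[-0.364, -0.928, -0.075], [-0.031, -0.069, 0.997], [-0.931, 0.366, -0.003]] [-0.08870953  0.0120521  -4.30022719]
q [ 0.363  0.599 -1.154  1.55   0.304  1.63   0.822]
pos [0.4813 0.178  0.3135]
turn [ 0.003  0.001 -0.003]
slide [  30.7 -428.5 -113.5]
```

View pics/scene_full16.png

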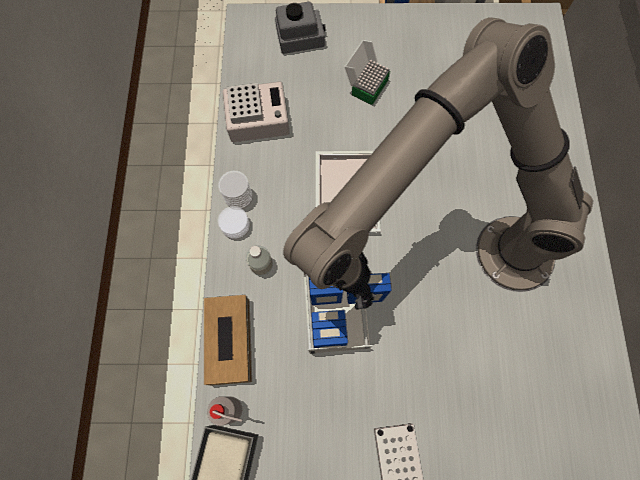

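View pics/top_full16.png

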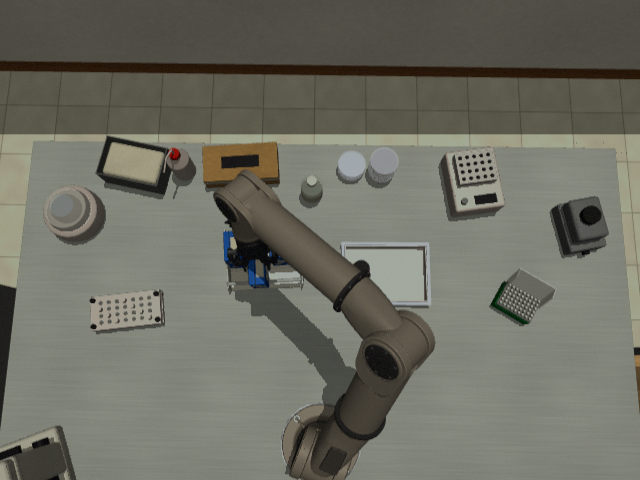

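Call:
{"name": "drive_tool", "arguments": {
  "slide": [
    [2,-15,0],
    [4,-40,0],
    [6,-70,0],
    [9,-105,0],
    [12,-140,0],
    [14,-175,0],
    [16,-210,0],
    [18,-245,0],
    [20,-275,0],
    [20,-290,0]
  ],
  "turn": [
    [0,0,0],
    [0,0,0],
    [0,0,0],
    [0,0,0],
    [0,0,0],
    [0,0,0],
    [0,0,0],
    [0,0,0],
    [0,0,0],
    [0,0,0]
  ],
  "gripper": [0.2,0.2,0.2,0.2,0.2,0.2,0.2,0.2,0.2,0.2]
}}

```text
t: 18.35
eef_pos: [0.5006, -0.1162, 0.3138]
tool_rot: [0.377, -0.423, 0.57, 0.595]
contact_force: [-0.3, -0.0, -3.0]
gripper_width: 0.505
```

```bash
python3 want.py -.37 .512 -.2505 .2
```

```text
q [ 0.825  0.583 -1.126  1.553  0.439  1.703  1.29 ]
pos [ 0.5006 -0.1162  0.3138]
turn [0.006 0.002 0.002]
slide [  11.4 -134.3 -113.8]
```

Call:
{"name": "drive_tool", "arguments": {
  "slide": [
    [3,-20,0],
    [6,-50,0],
    [8,-80,0],
    [10,-110,0],
    [11,-134,0],
    [11,-134,-20],
    [11,-134,-50],
    [11,-134,-85],
    [11,-134,-114],
    [11,-134,-114]
  ],
  "turn": [
    [0,0,0],
    [0,0,0],
    [0,0,0],
    [0,0,0],
    [0,0,0],
    [0,0,0],
    [0,0,0],
    [0,0,0],
    [0,0,0],
    [0,0,0]
  ],
  "gripper": [0.2,0.2,0.2,0.2,0.2,0.2,0.2,0.2,0.2,0.2]
}}

```text
t: 19.35
eef_pos: [0.509, -0.25, 0.1968]
tool_rot: [0.376, -0.421, 0.57, 0.597]
contact_force: [-1.1, -0.5, -2.4]
gripper_width: 0.509
```

```bash
cat > look2.py <<'E'
import sys
from h import *
from station import bot
import cv2
o,R=tool(); print(o["eef_pos"],o["contact_force"])
k=sys.argv[1]
for n,(a0,a1,b0,b1,f) in dict(scene=(130,250,290,410,4.8),top=(220,320,320,450,5)).items():
    c=bot.read_camera(n); t=c["color"][:,:,::-1]; cv2.imwrite(f"pics/{n}_full{k}.png",t)
    cv2.imwrite(f"pics/{n}{k}.png",cv2.resize(t[a0:a1,b0:b1],None,fx=f,fy=f,interpolation=cv2.INTER_CUBIC))
E
python3 look2.py 17; python3 want.py -.37 .512 -.2505 .0906
```

```text
[ 0.50902405 -0.24995768  0.19677893] [-1.06505645 -0.49202584 -2.43091293]
q [ 0.926  0.745 -1.031  1.561  0.619  1.587  1.428]
pos [ 0.5115 -0.2498  0.2008]
turn [0.006 0.003 0.001]
slide [   0.5   -0.7 -110.2]
```

View pics/scene17.png

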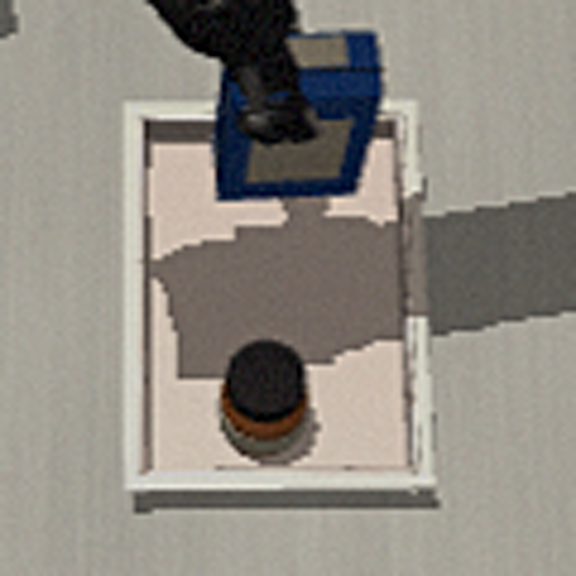

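View pics/top17.png

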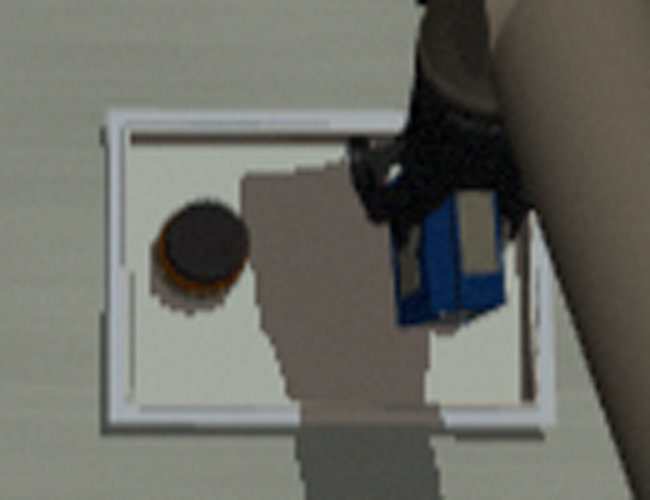

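```bash
cat > face.py <<'E'
from h import *
from station import bot
import sys
S=cam(bot.read_camera("scene"))
o,R=tool(); M=R.as_matrix(); n=M[:,2]; 
hold=o["eef_pos"]-M[:,0]*.0187; p0=hold+n*.022; ex=np.array([n[1],-n[0],0])
print("hold",np.round(hold,4))
pts=np.array(eval(sys.argv[1]),float)
out=[]
for x,y in pts:
    u,v=290+(x+.5)/4.8-.5,130+(y+.5)/4.8-.5
    C=-S["R"].T@S["t"]; d=S["R"].T@np.array([(u-S["cx"])/S["f"],(v-S["cy"])/S["f"],1])
    X=C+d*((p0-C)@n)/(d@n); out.append([(X-hold)@ex,X[2]]); print(np.round(np.array(out[-1])*1000,1),"world",np.round(X,4))
a=np.array(out); b=a[1]-a[0]; print("bottom len",np.hypot(*b)*1000,"tilt",np.arctan2(b[1],b[0]))
if len(a)>2: e=a[2]-a[0]; print("front edge len",np.hypot(*e)*1000,"tilt (fwd to -x pos)",np.arctan2(-e[0],e[1]))
E
python3 face.py "[(353,194),(218,199),(383,72)]"
```

```text
hold [ 0.519  -0.2492  0.2192]
[-42.9 112.1] world [ 0.4746 -0.2311  0.1121]
[ 42.9 118.3] world [ 0.5602 -0.2247  0.1183]
[-48.2 265.4] world [ 0.4692 -0.2305  0.2654]
bottom len 86.03512740995188 tilt 0.07237095435369709
front edge len 153.39989053898424 tilt (fwd to -x pos) 0.03493845487755177
```

The box hangs over the empty tray end with its lower corners at scene-zoom (353,194) and (218,199). It leans about 0.04 rad forward. I'll correct that while lowering.

Call:
{"name": "drive_tool", "arguments": {
  "slide": [
    [0,0,-12],
    [0,-1,-30],
    [0,-1,-48],
    [0,-1,-65],
    [0,-1,-80],
    [0,-1,-88],
    [0,-1,-88],
    [0,-1,-88]
  ],
  "turn": [
    [0,0.02,0],
    [0.0,0.04,0],
    [0.0,0.04,0],
    [0.0,0.04,0],
    [0.0,0.04,0],
    [0.0,0.04,0],
    [0.0,0.04,0],
    [0.0,0.04,0]
  ],
  "gripper": [0.2,0.2,0.2,0.2,0.2,0.2,0.2,0.2]
}}

```text
t: 20.3
eef_pos: [0.5125, -0.2507, 0.1139]
tool_rot: [0.366, -0.412, 0.577, 0.603]
contact_force: [0.3, -0.0, -2.3]
gripper_width: 0.506
```

```bash
python3 look2.py 18; python3 want.py -.41 .512 -.2505 .0906
```

```text
[ 0.51251276 -0.25068093  0.11394176] [ 0.26979746 -0.0087817  -2.33216357]
q [ 0.881  0.854 -0.971  1.593  0.687  1.512  1.379]
pos [ 0.5128 -0.2508  0.1145]
turn [0.004 0.006 0.001]
slide [ -0.8   0.3 -23.9]
```

View pics/scene18.png

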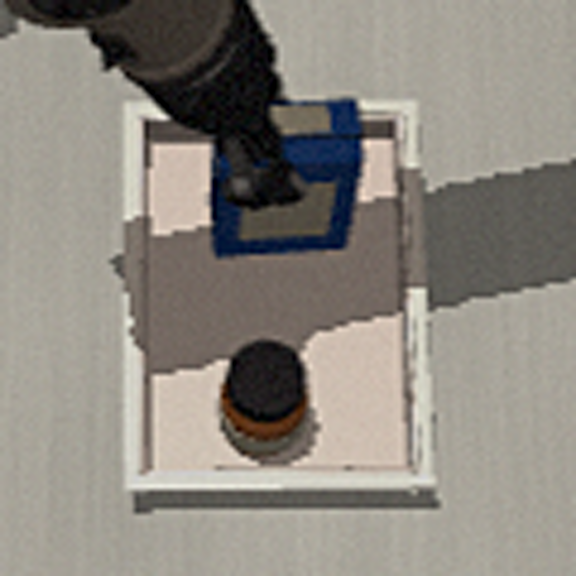

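View pics/top18.png

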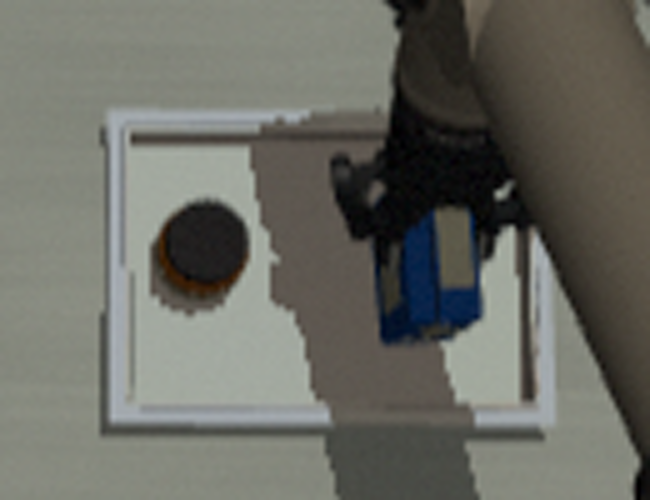

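```bash
python3 face.py "[(346,246),(214,256),(361,168)]"
```

```text
hold [ 0.5201 -0.2502  0.1317]
[-45.3  34.5] world [ 0.4734 -0.232   0.0345]
[42.8 33.3] world [ 0.5612 -0.2255  0.0333]
[-46.3 146.3] world [ 0.4723 -0.2316  0.1463]
bottom len 88.06055481332803 tilt -0.012995250183860798
front edge len 111.8403399990417 tilt (fwd to -x pos) 0.009664820384321433
```

Call:
{"name": "drive_tool", "arguments": {
  "slide": [
    [0,0,-5],
    [0,0,-10],
    [0,0,-14],
    [0,0,-16],
    [0,0,-17]
  ],
  "turn": [
    [0,0,0],
    [0,0,0],
    [0,0,0],
    [0,0,0],
    [0,0,0]
  ],
  "gripper": [0.2,0.2,0.2,0.2,0.2]
}}

```text
t: 20.95
eef_pos: [0.5126, -0.2508, 0.0971]
tool_rot: [0.366, -0.412, 0.577, 0.603]
contact_force: [-0.1, -0.5, -3.9]
gripper_width: 0.504
```

Call:
{"name": "drive_tool", "arguments": {
  "slide": [
    [0,0,-1],
    [0,0,-2],
    [0,0,-3]
  ],
  "turn": [
    [0,0,0],
    [0,0,0],
    [0,0,0]
  ],
  "gripper": [0.2,0.2,0.2]
}}

```text
t: 21.25
eef_pos: [0.5131, -0.2507, 0.0953]
tool_rot: [0.366, -0.412, 0.577, 0.603]
contact_force: [-0.0, -0.8, 9.1]
gripper_width: 0.507
```

Contact at 9 N. Releasing gently.

Call:
{"name": "drive_tool", "arguments": {
  "slide": [
    [0,0,0],
    [0,0,0],
    [0,0,0]
  ],
  "turn": [
    [0,0,0],
    [0,0,0],
    [0,0,0]
  ],
  "gripper": [0.45,0.48,0.5],
  "squeeze": 20
}}

```text
t: 21.55
eef_pos: [0.5133, -0.2507, 0.0955]
tool_rot: [0.367, -0.412, 0.577, 0.603]
contact_force: [0.6, -0.2, 1.2]
gripper_width: 0.505
```

Call:
{"name": "drive_tool", "arguments": {
  "slide": [
    [0,0,0],
    [0,0,0],
    [0,0,0],
    [0,0,0],
    [0,0,0]
  ],
  "turn": [
    [0,0,0],
    [0,0,0],
    [0,0,0],
    [0,0,0],
    [0,0,0]
  ],
  "gripper": [0.54,0.58,0.64,0.72,0.8]
}}

```text
t: 22.05
eef_pos: [0.5133, -0.2507, 0.0955]
tool_rot: [0.367, -0.412, 0.577, 0.603]
contact_force: [-0.4, 0.9, -0.4]
gripper_width: 0.8
```

```bash
python3 look2.py 19; python3 want.py -.41
```

```text
[ 0.51332023 -0.25069843  0.0955119 ] [-0.43130001  0.89815743 -0.37855804]
q [ 0.874  0.876 -0.959  1.602  0.704  1.487  1.368]
pos [ 0.5133 -0.2507  0.0955]
turn [0.004 0.007 0.001]
```

View pics/scene19.png

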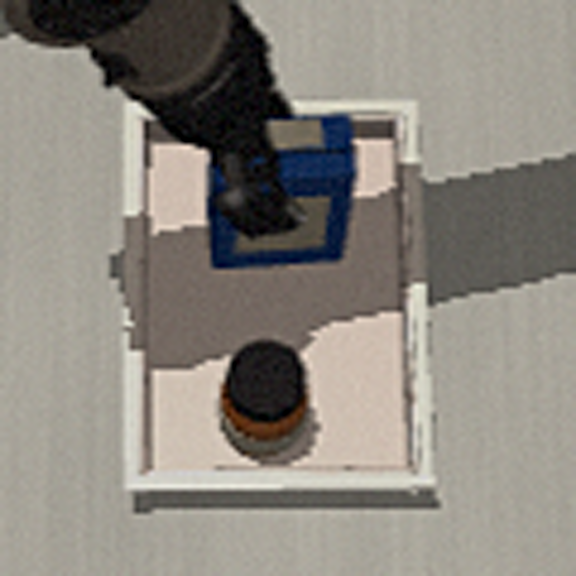

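View pics/top19.png

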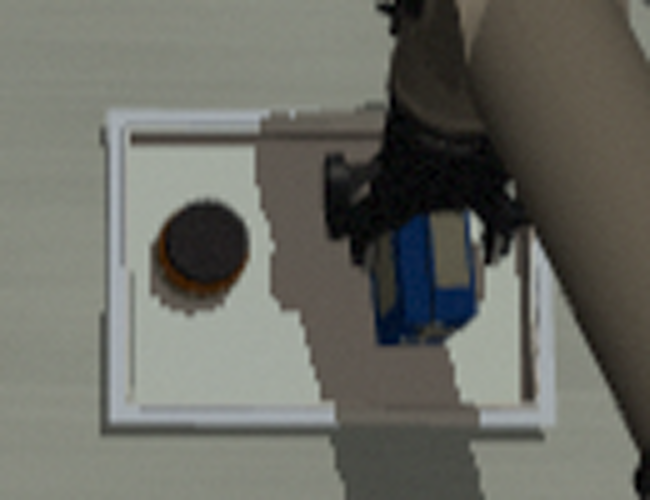

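Released; the box is standing. I'll retreat along the tool axis.

Call:
{"name": "drive_tool", "arguments": {
  "slide": [
    [4,0,9],
    [10,1,23],
    [18,1,41],
    [28,2,64],
    [40,3,92],
    [54,4,124],
    [64,5,147],
    [72,5,180],
    [72,5,215],
    [72,5,215]
  ],
  "turn": [
    [0,0,0],
    [0,0,0],
    [0,0,0],
    [0,0,0],
    [0,0,0],
    [0,0,0],
    [0,0,0],
    [0,0,0],
    [0,0,0],
    [0,0,0]
  ],
  "gripper": [0.8,0.8,0.8,0.8,0.8,0.8,0.8,0.8,0.8,0.8]
}}

```text
t: 23.15
eef_pos: [0.5877, -0.2442, 0.3172]
tool_rot: [0.369, -0.415, 0.575, 0.601]
contact_force: [0.9, 0.2, 0.1]
gripper_width: 0.804
```

Call:
{"name": "drive_tool", "arguments": {
  "slide": [
    [10,40,20],
    [20,80,40],
    [30,120,60],
    [40,160,80],
    [40,200,80],
    [40,200,80],
    [40,200,80]
  ],
  "turn": [
    [0,0,0],
    [0,0,0],
    [0,0,0],
    [0,0,0],
    [0,0,0],
    [0,0,0],
    [0,0,0]
  ],
  "gripper": [0.8,0.8,0.8,0.8,0.8,0.8,0.8]
}}

```text
t: 23.85
eef_pos: [0.6277, -0.0418, 0.3981]
tool_rot: [0.368, -0.417, 0.574, 0.601]
contact_force: [-0.1, -1.1, -0.2]
gripper_width: 0.799
```

```bash
python3 look2.py 20
```

```text
[ 0.62765384 -0.04182202  0.3980611 ] [-0.13313874 -1.07197101 -0.23638004]
```

View pics/scene_full20.png

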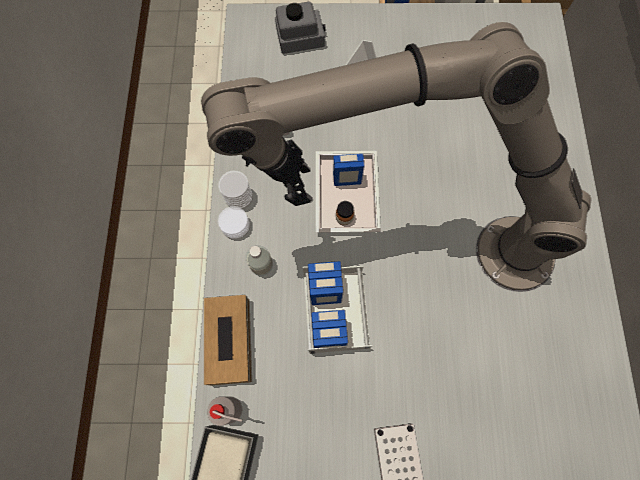

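View pics/top_full20.png

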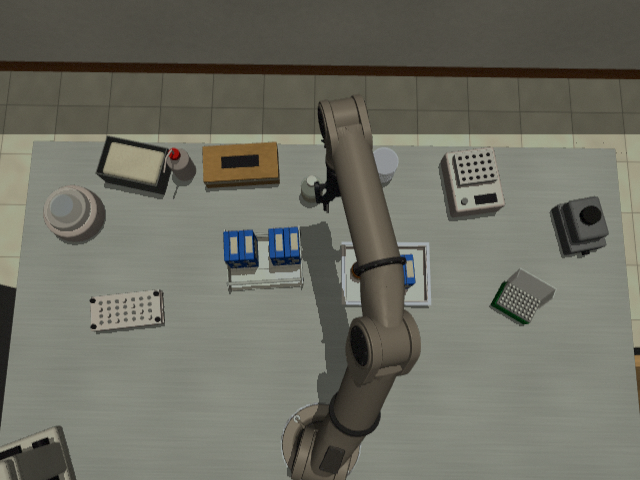

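Both views show the short box standing in the tray at scene (348,170), with the four tall boxes, the jar, the bottle and the racks in place. I'll check uprightness once more, then hand in.

```bash
python3 -c "
import cv2
t=cv2.imread('pics/scene_full20.png')
cv2.imwrite('pics/z20.png',cv2.resize(t[145:240,310:390],None,fx=6,fy=6,interpolation=cv2.INTER_CUBIC))"
```

```text
(no output)
```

View pics/z20.png

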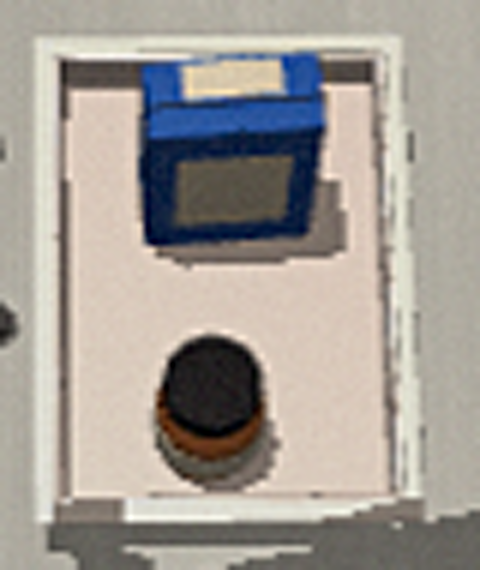

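```bash
python3 - <<'E'
from h import *
from station import bot
S=cam(bot.read_camera("scene"))
z=lambda x,y:(310+(x+.5)/6-.5,145+(y+.5)/6-.5)
b=[cast(S,*z(*p),.004) for p in((307,235),(147,244))]; t=[cast(S,*z(*p),.134) for p in((323,127),(145,139),(319,53),(142,62))]
print("bottom",np.round(b,4),"top",np.round(t,4)); print("lean at -x edge",(t[0]-b[0])/.13,"at +x edge",(t[1]-b[1])/.13)
print(bot.hand_in())
E
```

```text
bottom [[ 0.4741 -0.2363  0.004 ]
 [ 0.561  -0.2311  0.004 ]] top [[ 0.4754 -0.2342  0.134 ]
 [ 0.5643 -0.2278  0.134 ]
 [ 0.4763 -0.2756  0.134 ]
 [ 0.5655 -0.2708  0.134 ]]
lean at -x edge [0.00995676 0.01569094 1.        ] at +x edge [0.02557251 0.02547824 1.        ]
the job is handed in; nothing more can be done
None
```

The short box now stands upright on the tray's empty floor, and I handed the job in at about 24 s. It was the middle box of the row. I pushed it forward from behind until it leaned on the rail, and it stayed there by itself at about 0.7 rad. I then gripped its head, lifted it straight up out of the slot, turned it upright and set it down; the reading after touchdown was about 9 N at the wrist.

**Last checks**
- **Short box:** the camera gives a lean of 0.01–0.03 rad, which is within its measurement error. Its centre is at about (0.52, -0.25) m. It is inside the tray walls and clear of the jar, and the gripper is well away from it.
- **Other things:** both pictures show the four tall boxes, the jar, the bottle and the tube rack where they were. The arm partly hides the tip box in the scene view, but the top view shows it unmoved. I judged these by eye and did not measure the tall boxes' final tilt.

**What went wrong on the way:** the first grasp approach, with the tool tilted 0.72 rad, drove joint 4 right up to its limit and pulled the tool off its pose. I backed out without moving anything and grasped with a 0.35 rad tilt instead. While the box hung over the tray I measured it leaning about 0.04 rad, and corrected that before setting it down.

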